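Release the burnt-out lamp module and set it on the tile

ROBOT

A 6-joint arm with a two-finger parallel gripper is mounted at the origin on the work surface. World frame = base frame: x ahead of the robot, y to its left, z up, the work surface at z = 0. Lengths are in mm, angles in rad, forces in N, time in s.
With the tool pointing down it reaches from about 275 to 750 mm from the base axis. Payload 10.2 kg.
Tool frame: the origin (TCP) lies at the very end of the fingers, on their centre line; the grasp point (between the pads) lies 19 mm behind it; x points along the fingers, y is the direction in which the jaws open and shut, and the axes are right-handed (so a half turn about x gives the same grasp; the last joint's range is limited). The gripper opens to 85 mm and grips with 20 to 120 N. Pads are 22 mm wide; open, the fingers measure 114 mm over their backs; the gripper's body (76 mm by 85 mm) begins 54 mm behind the grasp point. The pads swing forward as they close: fully open they stand 13 mm farther back than shut.
Start: joints at [-1.385, 0.313, 1.498, -0, 1.331, -0.223], TCP at [208.68, -481.751, 202.194] pointing down, gripper open.
Joint ranges: [-2.94, 2.94], [-0.97, 2.17], [0.19, 2.56], [-1.23, 4.37], [0.02, 3.11], [-2.88, 2.88]. Speed limits (rad/s): [2.39, 2.39, 3.01, 3.14, 3.14, 3.14].

INTERFACE

Orientations are given as a unit quaternion [w, x, y, z].
In Python, from rig import ctrl, viewer, finish_job gives the robot as it stands.
- The arm moves only by the tool carry_out, never from a script. Its argument "targets" is a list of rows, each an object of numbers: "x", "y", "z": the shift along the world's x, y, z in m; "ax", "ay", "az": the turn, a rotation vector about the world's x, y, z in rad; "hand": the opening, from -1 (shut) to 1 (fully open). A call has 1 to 5 rows; each row is the pose to reach, as a shift and turn from the pose commanded when the call began; what a row does not reach only later rows make up. A row lasts 1/8 s, in which the tool goes at most 62.5 mm and 10.7 degrees, less where a joint would pass 70% of its speed; a pose out of reach is approached as far as the arm can. A call with a gripper value outside its range is refused whole. The fingers move at their own pace and stop on an object; "grip_force" is the grip in N (left out, the last holds). Time passes only in rows, so rows that repeat a pose let the fingers close. It gives the time, the measured TCP pose, the force and the opening at its end, in the units of the state.
- ctrl.sense(): the state, without advancing time (a new reading comes with each control period).
- viewer.capture(name): name is "scene" or "top"; returns the picture (400x640x3 uint8, blue, green, red); there is no depth.
- viewer.camera_info(name): a dict with "fx", "fy", "cx", "cy" (pixels), "R" (3x3) and "t" (3): a world point X has camera coordinates R X + t. Camera axes: x right, y down, z forward; pixel columns grow to the right and rows downward; lengths in mm; the calibration is good to about 2 mm. A picture is of the moment at which its call begins. camera_info takes no time and is no camera call.
- finish_job(): hands the job in, once; it reports no verdict.
The state is a dict: "time_s": time; "joints": joint angles; "dq": joint speeds; "tau": joint torques, N m; "eef_pos": TCP position; "ee_rot": TCP orientation; "force": force on the tool from outside, world axes, zero at the start; "wrist_torque": the same for the moment, N m; "grip_width": opening from 0.0 (shut) to 1.0 (fully open).
Only numpy, scipy, OpenCV 4.12 (cv2) and the standard library are available. Lean on these libraries where they do the work, as an engineer would, in place of code of your own. Each camera call takes 0.05 s, during which the arm holds its last target. There are 200 camera calls.

TASK

The lamp with the orange grip in the twin light source has burnt out: press down the yellow paddle in front of it until the lamp pops up, then lift it out by its grip and set it down gently, upright, in the middle of the white tile in the blue tray. Leave the green-gripped lamp seated in its bay and do not disturb the other things.

Things in the scene. Friction and masses are not known exactly. Their poses are not given: they have to be found in the camera images.
- unit: Twin-lamp light source, fixed: white box 155 x 210 mm, origin on the table, front (-x) grey with two yellow paddles. Two open-topped bays centred at x = 0, y = +48 mm (left) and -48 mm (right), 2 mm play round each lamp; bay walls 60 mm above the table, front wall face at x = -60 mm; rear deck x = 35 to 95 mm, 80 mm high. A spring hook in a slot of the front wall holds each lamp down by its lip.
- lamp_orange: Burnt-out lamp, ORANGE grip, loose, 0.2 kg, in either bay. Black body 66 (x) x 58 (y) x 40 mm; origin: centre of underside, axes as the light source's at the start. Grip: rib on top, 14 mm thick (y), 44 mm long (x), 40 to 68 mm above the origin. Steel lip 7 mm out of its -x face, 24 to 29 mm up. Origin 20 mm above the table when seated, 33 mm when popped up. Cannot be pulled out while hooked.
- lamp_green: Good lamp module, the same but with a GREEN grip, seated in the other bay: must stay seated and hooked.
- paddle_left (a point): Point to press on top of the left bay's yellow paddle, 44 mm above the table, 80 mm in front (-x) of the bay's centre. The paddle is 30 mm wide (y), x = -60 to -94 mm of the light source. Pressed straight down it frees the lamp behind it after about 8 mm, stops at 12.5 mm, takes about 5 N (12 N with rubbing), and springs back when let go.
- paddle_right (a point): The same for the right bay (y = -48 mm).
- catch_left (a joint): Angle of the left catch (paddle and hook): 0 at rest, hook engaged; 0.28 rad fully pressed; frees the lamp at about 0.18.
- catch_right (a joint): Angle of the right catch, the same.
- ejector_left (a joint): Height of the left bay's spring ejector under its lamp: about 0 with the lamp hooked, 0.013 m when the freed lamp has popped up. It pushes up with 5 N, so a freed lamp rises by itself and stays up, standing loose in its bay.
- ejector_right (a joint): The same for the right bay.
- tray: Blue tray, fixed, 290 (x) x 230 (y) mm, rim 18 mm high, origin under its centre on the table.
- tile (a point): Centre of the top of the white ceramic tile that lies fixed in the tray's near half (65 mm to -x of the tray's centre): 130 x 130 mm, top 12 mm above the table.
- wash_bottle: White bottle with blue cap, 60 mm across, 130 mm high, loose in the tray's far half; origin under its centre. Bystander.
- beaker: Glass beaker, 60 mm across, 70 mm high, loose in the tray's far half. Bystander.
- jar: Amber jar with orange cap, 52 mm across, 60 mm high, loose in the tray's far half. Bystander.
- dish: Clear dish, 44 mm across, 12 mm high, lying loose on the rear deck of the light source. Bystander.
- slide_box: White slide box 90 x 60 x 30 mm, loose on the table, far to the left (+y). Bystander.
- petri_stack: Clear dish stack, 60 mm across, 45 mm high, loose on the table, far to the right (-y). Bystander.
Things that resemble listed ones, but are neither listed nor needed, are in the scene too. What is shaped like the lamp_orange but pink or purple is not meant.

How it is judged (in metres and radians):
On the way, in this order (a step that is already met when the one before it is completed fails the run):
1. the paddle of the orange lamp's bay is pressed down (((y of lamp_orange in the frame of unit above 0 m and value of joint catch_left above 0.12 rad) or (y of lamp_orange in the frame of unit below 0 m and value of joint catch_right above 0.12 rad))), for 0.05 s.
2. the orange lamp has popped up by itself in its bay (z of lamp_orange in the frame of unit above 0.029 m), for 0.1 s.
3. the orange lamp is lifted clear of the light source (z of lamp_orange in the frame of unit above 0.065 m), for 0.1 s.
At the end, for the whole second after the job is handed in: The orange lamp stands upright (within 0.06 rad), at rest, on the white tile, its centre within 30 mm of the tile's centre and its underside within 3 mm of the tile's top; the green lamp is still seated (moved less than 6 mm) and both catches have sprung back (below 0.05 rad) (horizontal distance between lamp_orange and tile below 0.03 m and z of lamp_orange in the frame of tile between -0.003 and 0.003 m and angle between lamp_orange's own z axis and vertical below 0.06 rad and linear speed of lamp_orange below 0.02 m/s and distance of lamp_green from where it was at the start of the episode below 0.006 m and value of joint each of catch_left, catch_right below 0.05 rad); the robot touches nothing.
It fails at once if the green lamp is released or moved by more than 8 mm (distance of lamp_green from where it was at the start of the episode above 0.008 m).
It fails at once if the orange lamp comes down hard (faster than 0.35 m/s within 10 mm of the tile) (horizontal distance between lamp_orange and tile below 0.1 m and z of lamp_orange in the frame of tile below 0.01 m and linear speed of lamp_orange above 0.35 m/s).
It fails at once if the orange lamp is dropped (falls free of the fingers faster than 0.5 m/s, about 13 mm of fall) (contact force between the fingers and lamp_orange below 0.1 N and linear speed of lamp_orange above 0.5 m/s).
It fails at once if a bystander is shifted by more than 30 mm or tipped over (distance of any of wash_bottle, beaker, jar, dish, slide_box, petri_stack from where it was at the start of the episode above 0.03 m or angle between any of wash_bottle, beaker, jar, dish, slide_box, petri_stack's own z axis and vertical above 0.5 rad).
It also fails if it takes over 45 s, if anything falls off the work surface, if the arm or the gripper's body presses on something with over 40 N, if the wrist force passes 120 N, or if a joint passes its speed limit or range.

## Working session

There is one attempt and no reset: what is moved stays moved. The work goes in short steps, Python scripts to look and compute and a tool call to move; the robot and the scene stay as the last step left them, time stands still between calls to the robot, and variables do not carry over. Pictures are saved under pics/ and viewed, about 8 in all and at most 12, crops included, and the job is handed in when it is done.

Besides the shell and the picture viewer there is one more tool, called after "Emit:" as a command line: name --argument value ..., lists and objects as JSON in quotes. carry_out: Moves the arm, as the interface text tells. Its arguments: {"type":"object","properties":{"targets":{"type":"array"},"grip_force":{"type":"number"}},"required":["targets"]}

```bash
ls; mkdir -p pics; python3 - <<'E'
from rig import ctrl, viewer
import cv2
for n in("scene","top"):
    cv2.imwrite(f"pics/{n}0.png",viewer.capture(n)); print(viewer.camera_info(n))
print(ctrl.sense())
E
```

```text
pics
{'fx': 472.5784417307635, 'fy': 472.5784417307635, 'cx': 325.09638154746335, 'cy': 200.05699938180155, 'R': array([[ 0.40964425,  0.91223543, -0.00425401],
       [ 0.69182203, -0.31369926, -0.65036532],
       [-0.59462077,  0.2634754 , -0.75960967]]), 't': array([-230.56070835, -318.60287864, 1744.08954999])}
{'fx': 428.53247489960535, 'fy': 428.53247489960535, 'cx': 320.783669335887, 'cy': 200.136490277269, 'R': array([[-0.00678358, -0.99985556, -0.01558346],
       [-0.98458509,  0.00940207, -0.17465336],
       [ 0.17477465,  0.01415847, -0.98450666]]), 't': array([   3.67436687,  549.73455989, 1366.82688382])}
{'time_s': 0.1, 'joints': array([-1.38540094e+00,  3.13393409e-01,  1.49835050e+00, -7.90302099e-06,
        1.33101841e+00, -2.23398846e-01]), 'dq': array([ 7.51598015e-05, -1.07547737e-03, -2.89207418e-03,  4.53864404e-04,
        8.10979174e-04,  6.65740040e-04]), 'tau': array([ 2.70706114e-03, -4.12899256e+01, -2.60141981e+01, -1.26815016e-04,
        3.04258589e-03,  6.90064581e-06]), 'eef_pos': array([ 208.62659996, -481.4797117 ,  201.69664881]), 'ee_rot': array([ 0.14311343,  0.69239221,  0.14394046, -0.69238192]), 'force': array([ 0.34125394, -1.09062861, -0.12368414]), 'wrist_torque': array([0.04251425, 0.03278721, 0.03904357]), 'grip_width': 1.0017265173507146}
```

View pics/top0.png

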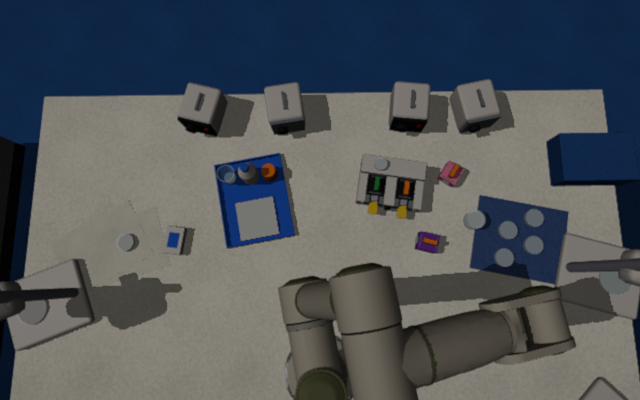

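View pics/scene0.png

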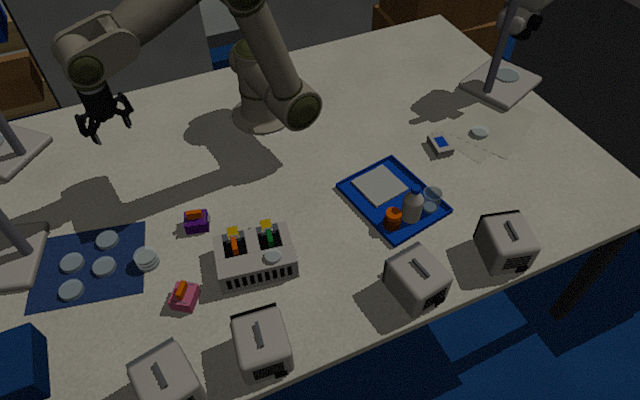

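The top view shows the orange lamp in the right bay at about (406,187), the green one at (377,184), paddles at (374,207) and (402,211), and the tile at (257,219). Next I enlarge both areas.

```bash
python3 - <<'E'
import cv2,numpy as np
t=cv2.imread("pics/top0.png");s=cv2.imread("pics/scene0.png")
a=cv2.resize(t[140:230,345:445],None,fx=5,fy=5,interpolation=cv2.INTER_CUBIC)   # 500x450
b=cv2.resize(t[145:255,205:305],None,fx=3,fy=3,interpolation=cv2.INTER_CUBIC)
c=np.zeros((450,800,3),np.uint8);c[:,:500]=a;c[:330,500:]=b
c=cv2.convertScaleAbs(c,alpha=1.6);cv2.imwrite("pics/crop1.png",c)
E
```

```text
(no output)
```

View pics/crop1.png

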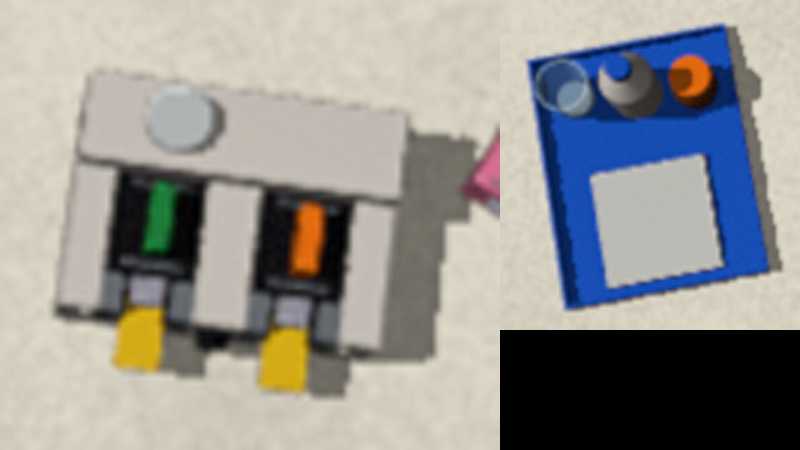

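```bash
cat > fit.py <<'E'
import numpy as np, cv2
from scipy.optimize import least_squares
from rig import viewer
def proj(X,n="top"):
    c=viewer.camera_info(n); p=np.asarray(X)@c["R"].T+c["t"]
    return np.c_[c["fx"]*p[:,0]/p[:,2]+c["cx"],c["fy"]*p[:,1]/p[:,2]+c["cy"]]
def pose(P,q):
    c,s=np.cos(q[2]),np.sin(q[2]); P=np.asarray(P,float)
    return np.c_[q[0]+c*P[:,0]-s*P[:,1],q[1]+s*P[:,0]+c*P[:,1],P[:,2]]
def fit(P,uv,q0,n="top"):
    r=least_squares(lambda q:(proj(pose(P,q*[1,1,.001]),n)-uv).ravel(),np.array(q0)*[1,1,1000],loss="soft_l1")
    return r.x*[1,1,.001], (r.fun.reshape(-1,2)).round(1)
E
python3 - <<'E'
from fit import *
P=[[95,105,80],[95,-105,80],[35,-105,80],[35,105,80],[-60,-105,60],[-94,63,42],[-94,33,42],[-94,-33,42],[-94,-63,42],[22,-48,88],[-22,-48,88]]
c=np.array([[92,70],[408,113],[400,200],[80,158],[380,350],[113,367],[160,370],[258,388],[305,392],[313,203],[305,273]])
q,r=fit(P,(c+.5)/5-.5+[345,140],[600,-150,0]);print("unit",q.round(3),r.tolist())
print("grip,paddle",pose([[0,-48,88],[-80,-48,44],[0,48,88]],q).round(1))
P=[[65,65,12],[65,-65,12],[-65,-65,12],[-65,65,12]]
c=np.array([[90,176],[206,153],[223,264],[107,288]])
q,r=fit(P,(c+.5)/3-.5+[205,145],[500,200,0]);print("tile",q.round(3),r.tolist())
E
```

```text
unit [ 5.89506e+02 -2.29900e+02 -1.50000e-01] [[-0.3, -0.3], [0.4, -0.3], [0.2, 0.0], [-0.2, -0.3], [-0.2, -0.4], [0.1, 0.1], [-0.3, 0.8], [0.1, -0.0], [-0.2, 0.5], [0.0, 0.4], [0.2, -0.4]]
grip,paddle [[ 582.4 -277.4   88. ]
 [ 503.2 -265.4   44. ]
 [ 596.7 -182.4   88. ]]
tile [4.97307e+02 2.15944e+02 1.83000e-01] [[0.2, -0.4], [-0.8, 0.1], [0.1, 0.5], [0.5, -0.1]]
```

```bash
python3 - <<'E'
from rig import ctrl
import numpy as np
from scipy.spatial.transform import Rotation as R
q=ctrl.sense()["ee_rot"];M=R.from_quat(q,scalar_first=True).as_matrix();print(M.round(3))
j=np.arctan2(M[1,1],M[0,1]);print("jaw yaw",j,"turn needed mod pi",(np.pi/2-.15-j+np.pi/2)%np.pi-np.pi/2)
E
```

```text
[[-0.     0.398 -0.918]
 [ 0.001 -0.918 -0.398]
 [-1.    -0.001 -0.   ]]
jaw yaw -1.1620000643034067 turn needed mod pi -0.55879626249149
```

Emit:
carry_out --targets '[{"x": 0.05, "y": 0.036, "z": 0, "az": -0.11, "hand": -1}, {"x": 0.1, "y": 0.072, "z": 0, "az": -0.22, "hand": -1}, {"x": 0.15, "y": 0.108, "z": -0.01, "az": -0.33, "hand": -1}, {"x": 0.2, "y": 0.144, "z": -0.03, "az": -0.44, "hand": -1}, {"x": 0.24, "y": 0.176, "z": -0.05, "az": -0.5, "hand": -1}]'

```text
invalid input at $.targets[0]: expected keys x, y, z, ax, ay, az, hand
```

Emit:
carry_out --targets '[{"x": 0.05, "y": 0.036, "z": 0, "ax": 0, "ay": 0, "az": -0.11, "hand": -1}, {"x": 0.1, "y": 0.072, "z": 0, "ax": 0, "ay": 0, "az": -0.22, "hand": -1}, {"x": 0.15, "y": 0.108, "z": -0.01, "ax": 0, "ay": 0, "az": -0.33, "hand": -1}, {"x": 0.2, "y": 0.144, "z": -0.03, "ax": 0, "ay": 0, "az": -0.44, "hand": -1}, {"x": 0.24, "y": 0.176, "z": -0.05, "ax": 0, "ay": 0, "az": -0.5, "hand": -1}]'

```text
time_s: 0.72
eef_pos: [450.2, -304.2, 151.5]
ee_rot: [-0.033, 0.706, -0.033, -0.706]
force: [0.5, -0.6, -0.4]
grip_width: 0.001
```

Emit:
carry_out --targets '[{"x": 0.03, "y": 0.02, "z": -0.03, "ax": 0, "ay": 0, "az": -0.03, "hand": -1}, {"x": 0.0545, "y": 0.0404, "z": -0.06, "ax": 0, "ay": 0, "az": -0.059, "hand": -1}, {"x": 0.0545, "y": 0.0404, "z": -0.085, "ax": 0, "ay": 0, "az": -0.059, "hand": -1}, {"x": 0.0545, "y": 0.0404, "z": -0.085, "ax": 0, "ay": 0, "az": -0.059, "hand": -1}, {"x": 0.0545, "y": 0.0404, "z": -0.085, "ax": 0, "ay": 0, "az": -0.059, "hand": -1}]'

```text
time_s: 1.35
eef_pos: [503.4, -265.9, 68.2]
ee_rot: [-0.053, 0.705, -0.053, -0.705]
force: [0.1, -0.7, 0.2]
grip_width: -0.002
```

```bash
python3 - <<'E'
from rig import ctrl, viewer
import cv2,numpy as np
t=viewer.capture("top");s=viewer.capture("scene")
c=np.hstack([cv2.resize(i,(400,400),interpolation=cv2.INTER_CUBIC) for i in (t[140:240,350:450],s[180:280,190:290])])
cv2.imwrite("pics/a.png",cv2.convertScaleAbs(c,alpha=1.5));s=ctrl.sense();print(s["eef_pos"],s["joints"])
E
```

```text
[ 503.4658391  -266.03235855   68.44759909] [-6.91804958e-01  5.42121282e-01  1.52753789e+00  1.86412809e-05
  1.06990369e+00  1.02976052e+00]
```

View pics/a.png

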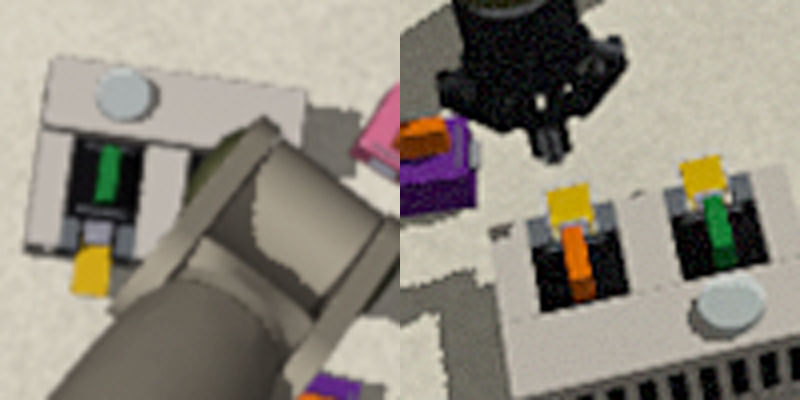

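The right half shows the shut fingertips at scene pixel (228,220), just above and in front of the orange bay's paddle at about (232,231). I'll check that against the projection.

```bash
python3 -c "
from fit import *
print(proj([[503.4,-266,68],[503.4,-266,44]],'scene'))
q=[589.5,-229.9,-.15]
print((proj(pose([[-94,-33,42],[-94,-63,42],[22,-48,88],[-22,-48,88]],q),'scene')-[190,180])*4+[400,0])"
```

```text
[[229.62134041 224.66053863]
 [230.95503558 229.82574137]]
[[583.05541838 180.92310475]
 [541.20722722 189.99905809]
 [576.49205658 277.93513405]
 [566.81493299 225.83845675]]
```

```bash
python3 - <<'E'
from fit import *
s=viewer.capture("scene")
c=cv2.resize(s[180:260,180:280],None,fx=7,fy=7,interpolation=cv2.INTER_CUBIC)
c=cv2.convertScaleAbs(c,alpha=2.2,beta=15)
for p in proj([[503.4,-266,68],[503.4,-266,87],[503.4,-266,44]],'scene'): cv2.circle(c,tuple(int(v) for v in (p-[180,180]+.5)*7),3,(255,0,255),-1)
cv2.imwrite("pics/b.png",c)
E
```

```text
(no output)
```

View pics/b.png

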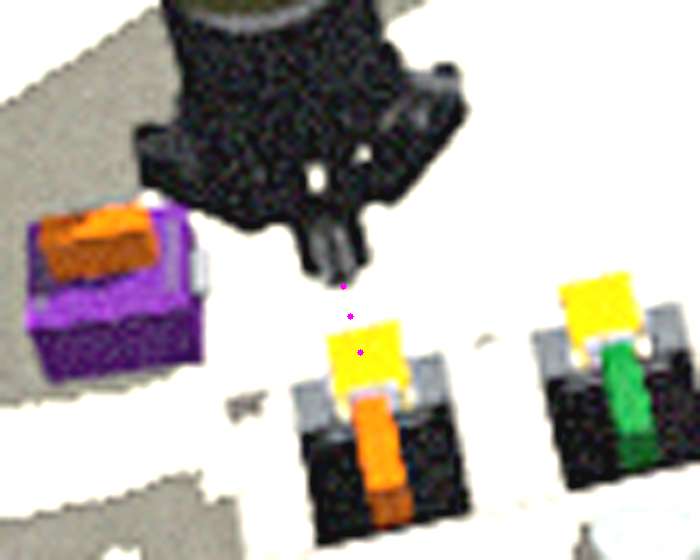

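The picture shows the fingertip end at crop (343,282), while the reported TCP projects to (350,316), on the same vertical but about 20 mm lower. The real tips may end higher than reported, so I'll descend by feel and let the contact settle it.

Emit:
carry_out --targets '[{"x": 0, "y": 0, "z": -0.01, "ax": 0, "ay": 0, "az": 0, "hand": -1}, {"x": 0, "y": 0, "z": -0.02, "ax": 0, "ay": 0, "az": 0, "hand": -1}, {"x": 0, "y": 0, "z": -0.026, "ax": 0, "ay": 0, "az": 0, "hand": -1}, {"x": 0, "y": 0, "z": -0.026, "ax": 0, "ay": 0, "az": 0, "hand": -1}]'

```text
time_s: 2.0
eef_pos: [502.9, -265.2, 40.5]
ee_rot: [0.053, -0.705, 0.053, 0.705]
force: [-0.3, -0.4, 0.1]
grip_width: 0.001
```

Emit:
carry_out --targets '[{"x": 0, "y": 0, "z": -0.008, "ax": 0, "ay": 0, "az": 0, "hand": -1}, {"x": 0, "y": 0, "z": -0.014, "ax": 0, "ay": 0, "az": 0, "hand": -1}, {"x": 0, "y": 0, "z": -0.018, "ax": 0, "ay": 0, "az": 0, "hand": -1}, {"x": 0, "y": 0, "z": -0.02, "ax": 0, "ay": 0, "az": 0, "hand": -1}]'

```text
time_s: 2.5
eef_pos: [503.1, -265.3, 20.9]
ee_rot: [0.053, -0.705, 0.053, 0.705]
force: [0.4, 1.0, -0.2]
grip_width: -0.004
```

```bash
python3 - <<'E'
from fit import *
s=viewer.capture("scene")
c=cv2.resize(s[180:260,180:280],None,fx=7,fy=7,interpolation=cv2.INTER_CUBIC)
c=cv2.convertScaleAbs(c,alpha=1.6,beta=5)
for p in proj([[503.1,-265.3,21],[503.1,-265.3,41]],'scene'): cv2.circle(c,tuple(int(v) for v in (p-[180,180]+.5)*7),3,(255,0,255),-1)
cv2.imwrite("pics/c.png",c)
E
```

```text
(no output)
```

View pics/c.png

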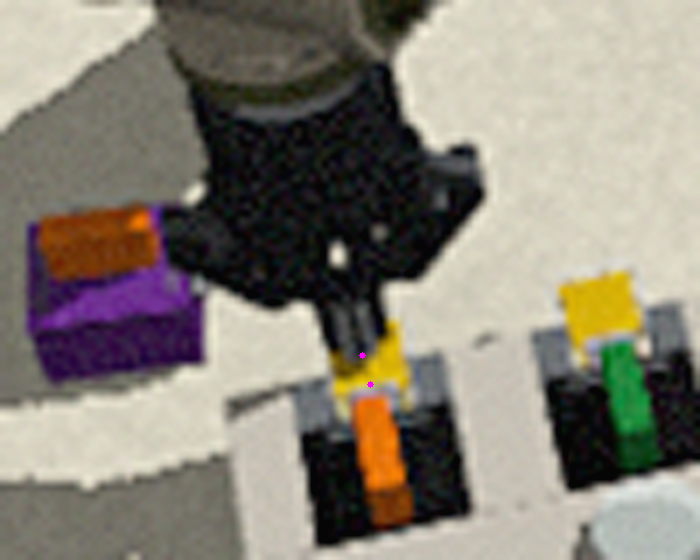

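The fingertips now sit right over the orange bay's paddle at about (358,365), on the verge of contact, so the real end is about 20 mm above the reported TCP. I'll press in small steps.

Emit:
carry_out --targets '[{"x": 0, "y": 0.002, "z": -0.003, "ax": 0, "ay": 0, "az": 0, "hand": -1}, {"x": 0, "y": 0.002, "z": -0.006, "ax": 0, "ay": 0, "az": 0, "hand": -1}, {"x": 0, "y": 0.002, "z": -0.006, "ax": 0, "ay": 0, "az": 0, "hand": -1}]'

```text
time_s: 2.92
eef_pos: [503.3, -263.3, 15.1]
ee_rot: [-0.053, 0.705, -0.053, -0.705]
force: [-0.4, 0.1, -0.3]
grip_width: -0.0
```

Emit:
carry_out --targets '[{"x": 0, "y": 0, "z": -0.003, "ax": 0, "ay": 0, "az": 0, "hand": -1}, {"x": 0, "y": 0, "z": -0.005, "ax": 0, "ay": 0, "az": 0, "hand": -1}, {"x": 0, "y": 0, "z": -0.005, "ax": 0, "ay": 0, "az": 0, "hand": -1}]'

```text
time_s: 3.3
eef_pos: [502.0, -263.2, 10.4]
ee_rot: [0.053, -0.704, 0.053, 0.706]
force: [-8.1, 1.1, 8.9]
grip_width: -0.001
```

```bash
python3 - <<'E'
from fit import *
from rig import ctrl
s=viewer.capture("scene");t=viewer.capture("top")
c=np.hstack([cv2.resize(s[190:270,195:275],None,fx=5,fy=5,interpolation=cv2.INTER_CUBIC),cv2.resize(t[140:240,350:450],(400,400),interpolation=cv2.INTER_CUBIC)])
c=cv2.convertScaleAbs(c,alpha=1.8,beta=15)
cv2.imwrite("pics/d.png",c); z=ctrl.sense(); print(z["tau"],z["force"],z["joints"])
E
```

```text
[ 1.55726921e+00 -4.58864772e+01 -2.19252795e+01  8.76204260e-01
 -1.82579443e+00  1.50020809e-03] [-8.59486025  1.87772649  8.48827954] [-6.88951398e-01  6.20980085e-01  1.57226252e+00 -1.38880620e-03
  9.50954414e-01  1.03258313e+00]
```

View pics/d.png

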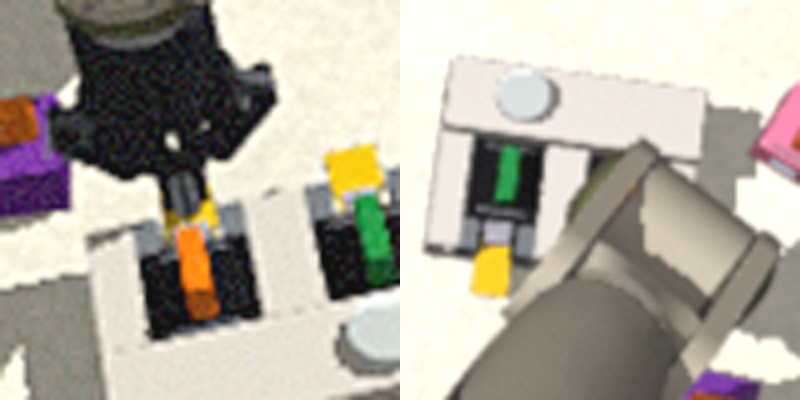

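The scene view shows the fingertips pressing the orange bay's paddle at crop (185,212), with about 9 N up and 8 N toward the robot. The lamp has not popped yet. I'll press further, easing back along the paddle's arc.

Emit:
carry_out --targets '[{"x": -0.002, "y": 0, "z": -0.002, "ax": 0, "ay": 0, "az": 0, "hand": -1}, {"x": -0.003, "y": 0, "z": -0.004, "ax": 0, "ay": 0, "az": 0, "hand": -1}, {"x": -0.003, "y": 0, "z": -0.004, "ax": 0, "ay": 0, "az": 0, "hand": -1}]'

```text
time_s: 3.78
eef_pos: [500.5, -263.2, 6.6]
ee_rot: [-0.053, 0.705, -0.053, -0.705]
force: [-0.8, 1.7, 5.7]
grip_width: 0.002
```

Emit:
carry_out --targets '[{"x": -0.001, "y": 0, "z": -0.002, "ax": 0, "ay": 0, "az": 0, "hand": -1}, {"x": -0.002, "y": 0, "z": -0.004, "ax": 0, "ay": 0, "az": 0, "hand": -1}, {"x": -0.002, "y": 0, "z": -0.004, "ax": 0, "ay": 0, "az": 0, "hand": -1}, {"x": -0.002, "y": 0, "z": -0.004, "ax": 0, "ay": 0, "az": 0, "hand": -1}]'

```text
time_s: 4.28
eef_pos: [499.5, -263.4, 3.5]
ee_rot: [-0.053, 0.706, -0.053, -0.704]
force: [1.5, 4.5, 10.3]
grip_width: -0.001
```

```bash
python3 - <<'E'
from fit import *
s=viewer.capture("scene"); o=cv2.imread("pics/scene0.png")
c=np.hstack([cv2.resize(i[190:270,195:275],None,fx=5,fy=5,interpolation=cv2.INTER_CUBIC) for i in(s,o)])
cv2.imwrite("pics/e.png",cv2.convertScaleAbs(c,alpha=1.8,beta=15))
E
```

```text
(no output)
```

View pics/e.png

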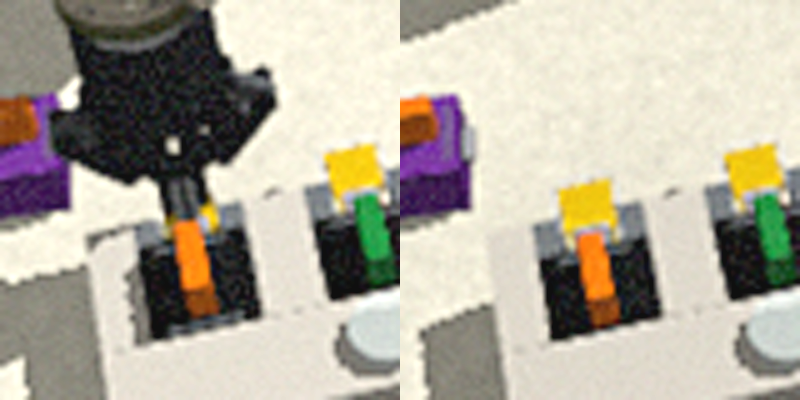

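The picture shows the orange grip raised from about y=235 to 222 in the crop while the green one is unchanged, so the lamp has popped. Contact began near reported z of 14 on a 44 mm paddle, so the tips end about 29 mm above the reported TCP. Now I retreat upward and go over the grip with the hand open.

Emit:
carry_out --targets '[{"x": 0, "y": 0, "z": 0.02, "ax": 0, "ay": 0, "az": 0, "hand": -1}, {"x": 0, "y": 0, "z": 0.06, "ax": 0, "ay": 0, "az": 0, "hand": -1}, {"x": 0, "y": 0, "z": 0.11, "ax": 0, "ay": 0, "az": 0, "hand": 1}, {"x": 0.04, "y": -0.005, "z": 0.12, "ax": 0, "ay": 0, "az": 0, "hand": 1}, {"x": 0.086, "y": -0.012, "z": 0.12, "ax": 0, "ay": 0, "az": 0, "hand": 1}]'

```text
time_s: 4.95
eef_pos: [585.6, -276.0, 124.0]
ee_rot: [-0.053, 0.706, -0.054, -0.704]
force: [-0.6, 1.1, 0.5]
grip_width: 0.635
```

Emit:
carry_out --targets '[{"x": 0, "y": 0, "z": -0.02, "ax": 0, "ay": 0, "az": 0, "hand": 1}, {"x": 0, "y": 0, "z": -0.04, "ax": 0, "ay": 0, "az": 0, "hand": 0.1}, {"x": 0, "y": 0, "z": -0.055, "ax": 0, "ay": 0, "az": 0, "hand": 0.1}, {"x": 0, "y": 0, "z": -0.06, "ax": 0, "ay": 0, "az": 0, "hand": 0.1}, {"x": 0, "y": 0, "z": -0.06, "ax": 0, "ay": 0, "az": 0, "hand": 0.1}]'

```text
time_s: 5.58
eef_pos: [584.2, -275.5, 62.4]
ee_rot: [-0.053, 0.705, -0.053, -0.705]
force: [0.1, -0.7, -0.3]
grip_width: 0.551
```

```bash
python3 - <<'E'
from fit import *
s=viewer.capture("scene")
c=cv2.resize(s[180:260,195:275],None,fx=7,fy=7,interpolation=cv2.INTER_CUBIC)
cv2.imwrite("pics/f.png",cv2.convertScaleAbs(c,alpha=2.2,beta=20))
E
```

```text
(no output)
```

View pics/f.png

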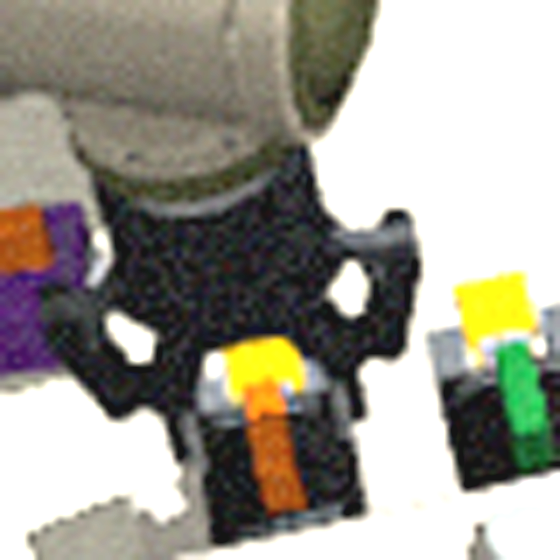

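The open fingertips at (185,455) and (358,415) straddle the orange grip, centred near (267,430), to within about 2 mm. I'll lower 11 mm and close.

Emit:
carry_out --targets '[{"x": 0, "y": -0.001, "z": -0.006, "ax": 0, "ay": 0, "az": 0, "hand": 0.1}, {"x": 0, "y": -0.001, "z": -0.011, "ax": 0, "ay": 0, "az": 0, "hand": -0.3}, {"x": 0, "y": -0.001, "z": -0.011, "ax": 0, "ay": 0, "az": 0, "hand": -1}, {"x": 0, "y": -0.001, "z": -0.011, "ax": 0, "ay": 0, "az": 0, "hand": -1}, {"x": 0, "y": -0.001, "z": -0.011, "ax": 0, "ay": 0, "az": 0, "hand": -1}]' --grip_force 40

```text
time_s: 6.25
eef_pos: [584.1, -276.3, 51.1]
ee_rot: [0.053, -0.705, 0.053, 0.705]
force: [-0.4, 0.3, -2.1]
grip_width: 0.155
```

The opening of 0.155 (about 13 mm) matches the 14 mm rib. Lifting.

Emit:
carry_out --targets '[{"x": 0, "y": 0, "z": 0.008, "ax": 0, "ay": 0, "az": 0, "hand": -1}, {"x": 0, "y": 0, "z": 0.02, "ax": 0, "ay": 0, "az": 0, "hand": -1}, {"x": 0, "y": 0, "z": 0.04, "ax": 0, "ay": 0, "az": 0, "hand": -1}, {"x": 0, "y": 0, "z": 0.065, "ax": 0, "ay": 0, "az": 0, "hand": -1}, {"x": 0, "y": 0, "z": 0.09, "ax": 0, "ay": 0, "az": 0, "hand": -1}]'

```text
time_s: 6.88
eef_pos: [584.3, -276.4, 143.1]
ee_rot: [-0.053, 0.705, -0.053, -0.705]
force: [0.3, -0.1, -1.5]
grip_width: 0.153
```

```bash
python3 - <<'E'
from fit import *
from rig import ctrl
s=viewer.capture("scene")
c=cv2.resize(s[150:260,180:290],None,fx=5,fy=5,interpolation=cv2.INTER_CUBIC)
cv2.imwrite("pics/g.png",cv2.convertScaleAbs(c,alpha=2.,beta=20));z=ctrl.sense();print(z["eef_pos"],z["force"],z["grip_width"])
E
```

```text
[ 585.47369196 -277.22873859  146.89294788] [-0.09347294 -0.9430328   2.25734121] 0.1553153351599457
```

View pics/g.png

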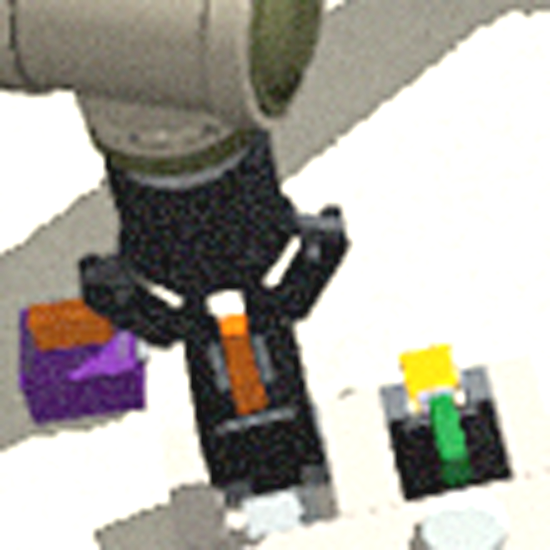

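The picture shows the orange lamp hanging straight in the fingers at crop (240,370), with the green one seated. Moving across to the tile.

Emit:
carry_out --targets '[{"x": -0.002, "y": 0.015, "z": 0.005, "ax": 0, "ay": 0, "az": 0, "hand": -1}, {"x": -0.008, "y": 0.045, "z": 0.01, "ax": 0, "ay": 0, "az": 0, "hand": -1}, {"x": -0.016, "y": 0.09, "z": 0.01, "ax": 0, "ay": 0, "az": 0, "hand": -1}, {"x": -0.024, "y": 0.135, "z": 0.01, "ax": 0, "ay": 0, "az": 0, "hand": -1}, {"x": -0.032, "y": 0.18, "z": 0.01, "ax": 0, "ay": 0, "az": 0, "hand": -1}]' --grip_force 60

```text
time_s: 7.55
eef_pos: [550.9, -93.8, 150.4]
ee_rot: [0.053, -0.705, 0.053, 0.706]
force: [0.5, -0.1, -1.7]
grip_width: 0.15
```

Emit:
carry_out --targets '[{"x": -0.008, "y": 0.045, "z": 0, "ax": 0, "ay": 0, "az": 0, "hand": -1}, {"x": -0.016, "y": 0.09, "z": 0, "ax": 0, "ay": 0, "az": 0, "hand": -1}, {"x": -0.024, "y": 0.135, "z": 0, "ax": 0, "ay": 0, "az": 0, "hand": -1}, {"x": -0.032, "y": 0.18, "z": 0, "ax": 0, "ay": 0, "az": 0, "hand": -1}, {"x": -0.04, "y": 0.22, "z": 0, "ax": 0, "ay": 0, "az": 0, "hand": -1}]'

```text
time_s: 8.18
eef_pos: [510.5, 125.9, 150.5]
ee_rot: [0.053, -0.705, 0.053, 0.706]
force: [0.7, 0.4, -1.9]
grip_width: 0.148
```

Emit:
carry_out --targets '[{"x": -0.008, "y": 0.04, "z": 0, "ax": 0, "ay": 0, "az": 0, "hand": -1}, {"x": -0.012, "y": 0.07, "z": -0.01, "ax": 0, "ay": 0, "az": 0, "hand": -1}, {"x": -0.015, "y": 0.092, "z": -0.035, "ax": 0, "ay": 0, "az": 0, "hand": -1}, {"x": -0.015, "y": 0.092, "z": -0.06, "ax": 0, "ay": 0, "az": 0, "hand": -1}, {"x": -0.015, "y": 0.092, "z": -0.08, "ax": 0, "ay": 0, "az": 0, "hand": -1}]'

```text
time_s: 8.8
eef_pos: [495.4, 216.4, 69.5]
ee_rot: [0.052, -0.704, 0.053, 0.706]
force: [-0.2, -0.5, -1.8]
grip_width: 0.148
```

```bash
python3 - <<'E'
from fit import *
from rig import ctrl
s=viewer.capture("scene");t=viewer.capture("top")
c=np.hstack([cv2.resize(s[130:230,330:430],(400,400),interpolation=cv2.INTER_CUBIC),cv2.resize(t[145:245,205:305],(400,400),interpolation=cv2.INTER_CUBIC)])
c=cv2.convertScaleAbs(c,alpha=1.8,beta=20)
cv2.circle(c,tuple(int(v) for v in (proj([[497.3,215.9,12]],"scene")[0]-[330,130]+.5)*4),3,(0,0,255),-1)
cv2.imwrite("pics/h.png",c);z=ctrl.sense();print(z["eef_pos"],z["force"],z["grip_width"])
E
```

```text
[494.69168944 215.84597929  68.7449594 ] [ 0.63233951  0.16720249 -0.67723156] 0.1475013088920124
```

View pics/h.png

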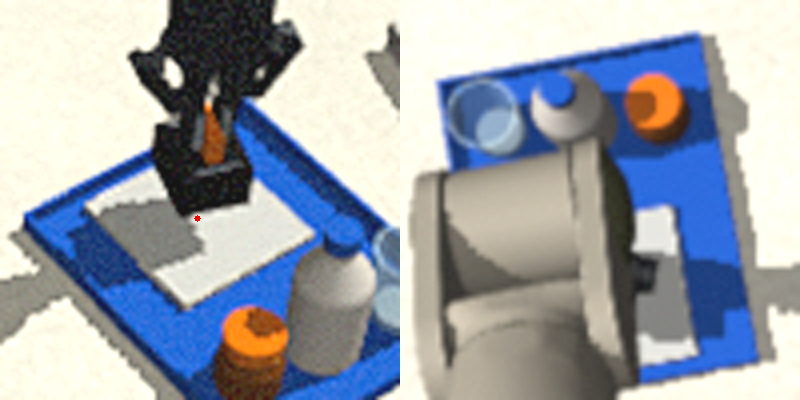

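The lamp hangs level above the tile, just over the marked tile centre at (197,218), and nothing is near it. Lowering slowly.

Emit:
carry_out --targets '[{"x": 0.002, "y": 0, "z": -0.012, "ax": 0, "ay": 0, "az": 0, "hand": -1}, {"x": 0.002, "y": 0, "z": -0.024, "ax": 0, "ay": 0, "az": 0, "hand": -1}, {"x": 0.002, "y": 0, "z": -0.032, "ax": 0, "ay": 0, "az": 0, "hand": -1}, {"x": 0.002, "y": 0, "z": -0.036, "ax": 0, "ay": 0, "az": 0, "hand": -1}, {"x": 0.002, "y": 0, "z": -0.037, "ax": 0, "ay": 0, "az": 0, "hand": -1}]'

```text
time_s: 9.52
eef_pos: [499.2, 215.6, 34.1]
ee_rot: [0.053, -0.705, 0.053, 0.705]
force: [0.2, 0.4, -1.7]
grip_width: 0.15
```

Emit:
carry_out --targets '[{"x": 0, "y": 0, "z": -0.001, "ax": 0, "ay": 0, "az": 0, "hand": -1}, {"x": 0, "y": 0, "z": -0.002, "ax": 0, "ay": 0, "az": 0, "hand": -1}, {"x": 0, "y": 0, "z": -0.003, "ax": 0, "ay": 0, "az": 0, "hand": -1}, {"x": 0, "y": 0, "z": -0.003, "ax": 0, "ay": 0, "az": 0, "hand": -1}]'

```text
time_s: 10.02
eef_pos: [499.2, 215.6, 31.2]
ee_rot: [0.053, -0.705, 0.053, 0.705]
force: [-0.1, 0.0, -1.6]
grip_width: 0.151
```

Emit:
carry_out --targets '[{"x": 0, "y": 0, "z": -0.001, "ax": 0, "ay": 0, "az": 0, "hand": -1}, {"x": 0, "y": 0, "z": -0.002, "ax": 0, "ay": 0, "az": 0, "hand": -1}, {"x": 0, "y": 0, "z": -0.002, "ax": 0, "ay": 0, "az": 0, "hand": -1}]'

```text
time_s: 10.4
eef_pos: [499.3, 215.6, 29.8]
ee_rot: [-0.053, 0.705, -0.053, -0.705]
force: [-1.3, -2.0, 5.2]
grip_width: 0.146
```

An upward force of 5 N, where there was −1.6 N before, means the lamp is standing on the tile. I'll release and retreat.

Emit:
carry_out --targets '[{"x": 0, "y": 0, "z": 0.0005, "ax": 0, "ay": 0, "az": 0, "hand": -0.4}, {"x": 0, "y": 0, "z": 0.0005, "ax": 0, "ay": 0, "az": 0, "hand": 0.1}, {"x": 0, "y": 0, "z": 0.0005, "ax": 0, "ay": 0, "az": 0, "hand": 0.1}, {"x": 0, "y": 0, "z": 0.02, "ax": 0, "ay": 0, "az": 0, "hand": 0.1}, {"x": 0, "y": 0, "z": 0.06, "ax": 0, "ay": 0, "az": 0, "hand": 0.1}]'

```text
time_s: 11.02
eef_pos: [498.3, 215.4, 88.6]
ee_rot: [0.053, -0.704, 0.053, 0.706]
force: [-0.0, -0.7, 0.3]
grip_width: 0.549
```

Emit:
carry_out --targets '[{"x": 0, "y": 0, "z": 0.05, "ax": 0, "ay": 0, "az": 0, "hand": 0.1}, {"x": -0.04, "y": -0.04, "z": 0.09, "ax": 0, "ay": 0, "az": 0, "hand": 0.1}, {"x": -0.08, "y": -0.08, "z": 0.1, "ax": 0, "ay": 0, "az": 0, "hand": 0.1}, {"x": -0.12, "y": -0.12, "z": 0.1, "ax": 0, "ay": 0, "az": 0, "hand": 0.1}, {"x": -0.12, "y": -0.12, "z": 0.1, "ax": 0, "ay": 0, "az": 0, "hand": 0.1}]'

```text
time_s: 11.65
eef_pos: [377.4, 94.3, 189.5]
ee_rot: [-0.054, 0.705, -0.054, -0.705]
force: [0.4, 0.9, 0.5]
grip_width: 0.552
```

```bash
python3 - <<'E'
from fit import *
from rig import ctrl
s=viewer.capture("scene");t=viewer.capture("top")
c=np.vstack([np.hstack([cv2.resize(s[150:250,335:435],(300,300)),cv2.resize(t[145:245,205:305],(300,300))]),np.hstack([cv2.resize(s[205:295,195:305],(300,300)),cv2.resize(t[140:240,350:450],(300,300))])])
c=cv2.convertScaleAbs(c,alpha=1.8,beta=20)
cv2.imwrite("pics/i.png",c);z=ctrl.sense();print(z["eef_pos"],z["force"],z["grip_width"])
print((proj([[497.3,215.9,12],[497.3,215.9,80]],"top")-[205,145])*3+[300,0])
E
```

```text
[379.60669097  95.5629056  189.58757615] [ 0.45547923 -0.36543452  0.79294989] 0.5496210601444176
[[455.39471369 218.82189051]
 [445.08070016 210.33698039]]
```

View pics/i.png

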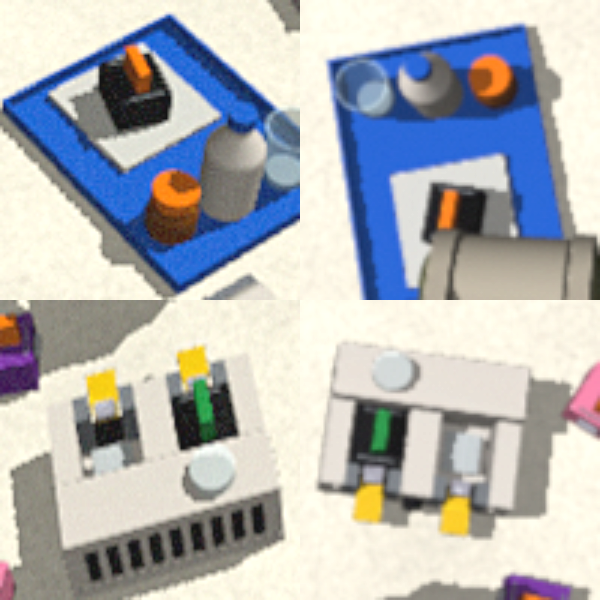

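The last picture shows the orange lamp upright on the tile: its grip is at about (449,211), against (445,210) predicted for the tile's centre. The green lamp is seated, both paddles are back up, and the bystanders are unmoved. Handing in.

```bash
python3 -c "
from rig import finish_job
print(finish_job())"
```

```text
the job is handed in; nothing more can be done
None
```

I pressed the orange lamp's paddle (right bay) until the lamp popped up, lifted the lamp out by its grip and set it down on the white tile. I then released it, moved the arm clear and handed the job in at about 12 s. The hand-in reports no verdict.

**Last checks:**
- **Placing:** In the final pictures the orange lamp stands upright, with its grip within about 4 mm of the tile's centre. Contact force at set-down was about 5 N.
- **Rest of the scene:** The green lamp is seated, both paddles have sprung back, and the bystanders visible in those pictures (bottle, beaker, jar and dish) had not moved. The slide box and petri stack were outside the final crops, so I did not check them again; the arm worked near neither after its first move.
- **Arm:** It touches nothing; the wrist force reads about 0 N.

**Disagreements:**
- **Fingertip height:** The real fingertips end about 25–30 mm above the reported TCP. The picture and the paddle contact both showed this, so I set the working heights by contact.
- **Cameras:** The two cameras disagreed by about 4 mm on where the light source was. I aimed about halfway between the two, which the grip tolerated.

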